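Find the notch in the liner stand's ring and hold its catch down

TASK

Set the fingertips on top of the liner stand's ring, next to the pointer lug, and feel your way round the ring until they find the notch; then press the catch inside the notch all the way down, which frees the liner, and finish while still holding it down. Do not use undue force, do not lift or shift the liner, and leave the other parts on the bench where they are.

Things in the scene. Friction and masses are not known exactly. Their poses are not given: they have to be found in the camera images.
- stand: Fixed round liner stand: grey drum, diameter 164 mm, on a foot disc, diameter 216 mm and 12 mm thick; a flat plain steel ring forms its top, 110 mm above the bench. A pointer lug, an upright bar 16 mm wide, stands just outside the ring (89 to 111 mm from the axis) on this frame's -x side, its top 10 mm lower than the ring's. Origin: centre of the underside; z up.
- rim_centre (a point): On the stand's axis, at the height of the ring's flat top. Ring: inner diameter 124, outer 176 mm, fixed. One notch, 54 mm long along the ring, parallel sides, open inward and outward, cuts it; no reading tells where: its middle lies 42 to 318 degrees round from the pointer lug. The catch, a flat pad 50 x 22 mm, nearly fills it, its top 6 mm below the ring's top at rest.
- rim_start (a point): The point of the ring's flat top next to the pointer lug, on the ring's mid-line, 75 mm from the axis.
- catch (a joint): How far the catch in the notch is pressed straight down, in m: 0 at rest, 0.010 on its stop. Sprung: about 2 N to start it, 6 N at the stop; it comes back up when let go. Room for the tips of closed fingers. A small steel shoe, 30 mm wide, on its inner side (51 to 62 mm from the axis, same height as the pad) moves with it.
- liner: Cylinder liner: a loose dark cast tube, outer diameter 96 mm, wall 5 mm, 108 mm long, 1.3 kg or so, standing upright in the middle of the stand, its top 14 mm above the ring's top; there are 14 mm of free gap between it and the ring. Origin: centre of its lower end, 16 mm above the bench. Not to be lifted or shifted.
- piston: Loose aluminium piston, diameter 84 mm, 64 mm high, standing on the bench near the stand. Origin: centre of its underside. Leave alone.
- rod_cap: Loose dark half-round bearing cap, about 96 x 40 mm, 22 mm high, lying near the stand. Origin: underside. Leave alone.
- socket: Loose steel wrench socket, diameter 26 mm, 50 mm high, standing near the stand. Origin: centre of its underside. Leave alone.
- pin: Loose steel piston pin (tube), diameter 24 mm, 62 mm high, standing near the stand. Origin: centre of its underside. Leave alone.

How it is judged:
By the outcome, as a careful person would: the job done as asked, in the order asked, and still so for the second after the job is handed in, while the arm keeps its last pose, push and grip.
It also fails if it takes over 72 s, if anything falls off the work surface, if the arm or the gripper's body presses on something with over 40 N, if the wrist force passes 120 N, or if a joint passes its speed limit or range.

ROBOT

A 6-joint arm with a two-finger parallel gripper is mounted at the origin on the work surface. World frame = base frame: x ahead of the robot, y to its left, z up, the work surface at z = 0. Lengths are in mm, angles in rad, forces in N, time in s.
With the tool pointing down it reaches from about 275 to 750 mm from the base axis. Payload 10.2 kg.
Tool frame: the origin (TCP) lies on the front face of the gripper's body, between the roots of the fingers; the fingertips stand 73 mm ahead of it and the grasp point (between the pads) lies 54 mm ahead of it; z points along the fingers, y is the line along which they close (so a half turn about z gives the same grasp; the last joint's range is limited). The gripper opens to 85 mm and grips with 20 to 120 N. Pads are 22 mm wide; open, the fingers measure 114 mm over their backs; the gripper's body (76 mm by 85 mm) begins 54 mm behind the grasp point. The pads swing forward as they close: fully open they stand 13 mm farther back than shut.
Start: joints at [-1.469, 0.313, 1.498, -0, 1.331, -0.223], TCP at [167.525, -497.561, 303.894] pointing down, gripper open.
Joint ranges: [-2.94, 2.94], [-0.97, 2.17], [0.19, 2.56], [-1.23, 4.37], [0.02, 3.11], [-2.88, 2.88]. Speed limits (rad/s): [2.39, 2.39, 3.01, 3.14, 3.14, 3.14].

INTERFACE

Orientations are given as a unit quaternion [w, x, y, z].
In Python, from rig import * gives the robot as it stands.
- The arm moves only by the tool step_arm, never from a script. Its argument "plan" is a list of rows, each an object with "offset": the shift along the tool's x, y, z in cm, a list of three; "rot": the turn, a rotation vector about the tool's x, y, z in degrees, a list of three; "gripper": the finger opening in cm, from 0 to 8.54. In form: [{"offset": [x, y, z], "rot": [wx, wy, wz], "gripper": gripper}, ...]. A call has 1 to 12 rows; each row is the pose to reach, as a shift and turn from the pose commanded when the call began, along the tool's axes at that moment; what a row does not reach only later rows make up. A row lasts 1/10 s, in which the tool goes at most 50 mm and 8.59 degrees, less where a joint would pass 70% of its speed; a pose out of reach is approached as far as the arm can. A call with a gripper value outside its range is refused whole. The fingers move at their own pace and stop on an object; "squeeze" is the grip in N (left out, the last holds). Time passes only in rows, so rows that repeat a pose let the fingers close. It gives the time, the measured TCP pose, the force, the opening and the grip force at its end, in the units of the state.
- sense(): the state, without advancing time (a new reading comes with each control period).
- capture(name): name is "scene" or "top"; returns a dict with "color" (400x640x3 uint8, red, green, blue), "depth" (400x640 float32, mm along the optical axis (not along the pixel's ray), 0 where there is no reading), "vertical_fov" (degrees; the focal length in pixels is half the picture's height over the tangent of half this angle, whatever the lens; pixels are square), "cx", "cy" (the principal point, pixels), "rvec" (rotation vector, rad) and "tvec" (3), from world to camera coordinates, as OpenCV has them. Camera axes: x right, y down, z forward; pixel columns grow to the right and rows downward; lengths in mm; the calibration is good to about 2 mm. A picture is of the moment at which its call begins.
- finish_job(): hands the job in; it is judged then, once.
The state is a dict: "time_s": time; "joints": joint angles; "dq": joint speeds; "tau": joint torques, N m; "eef_pos": TCP position; "ee_rot": TCP orientation; "force": force on the tool from outside, world axes, zero at the start; "wrist_torque": the same for the moment, N m; "grip_width": opening from 0.0 (shut) to 1.0 (fully open); "grip_force": force on a finger pad.
Only numpy, scipy, OpenCV 4.12 (cv2) and the standard library are available. Lean on these libraries where they do the work, as an engineer would, in place of code of your own. Each camera call takes 0.05 s, during which the arm holds its last target. There are 200 camera calls.

## Working session

There is one attempt and no reset: what is moved stays moved. The work goes in short steps, Python scripts to look and compute and a tool call to move; the robot and the scene stay as the last step left them, time stands still between calls to the robot, and variables do not carry over. Pictures are saved under pics/ and viewed, at most 10 in all, crops included, and the job is handed in when it is done.

Besides the shell and the picture viewer there is one more tool, called as name(argument=value, ...) on one line, values as JSON. step_arm: Moves the arm, as the interface text tells. Its arguments: {"type":"object","properties":{"plan":{"type":"array"},"squeeze":{"type":"number"}},"required":["plan"]}

```bash
mkdir -p pics; python3 - <<'E'
from rig import *
import cv2,numpy as np
for n in("scene","top"):
    c=capture(n); cv2.imwrite(f"pics/{n}0.png",c["color"][:,:,::-1]); np.savez(f"{n}0.npz",**c)
    print(n,c["vertical_fov"],c["cx"],c["cy"],c["rvec"],c["tvec"])
print(sense())
E
```

```text
scene 43.47901329412499 310.5880062515041 194.52734662970468 [ 0.83103088  2.50790454 -1.18751856] [ 440.65533076 -189.7254595  1348.06959518]
top 56.957185608373116 324.7344975693121 193.75037990329525 [ 2.15582806 -2.17933777  0.05660952] [ 86.42330801 586.92560588 920.04356882]
{'time_s': 0.1, 'joints': array([-1.46940287e+00,  3.13413470e-01,  1.49832036e+00,  1.06517620e-05,
        1.33101886e+00, -2.23412480e-01]), 'dq': array([ 0.00169483, -0.00061709, -0.00193522,  0.0017608 ,  0.00016138,
       -0.00063414]), 'tau': array([ 2.52229103e-03, -4.12898326e+01, -2.60139084e+01, -1.85377412e-04,
        3.06004775e-03,  6.51541882e-06]), 'eef_pos': array([ 167.51054156, -497.4157529 ,  303.39766109]), 'ee_rot': array([-5.78623678e-04,  9.86841636e-01,  1.61688743e-01,  4.05278314e-05]), 'force': array([-0.30186843,  0.56265604, -0.89222927]), 'wrist_torque': array([-0.00525946, -0.01969189, -0.05655793]), 'grip_force': 0.0, 'grip_width': 1.0023239177170546}
```

View pics/scene0.png

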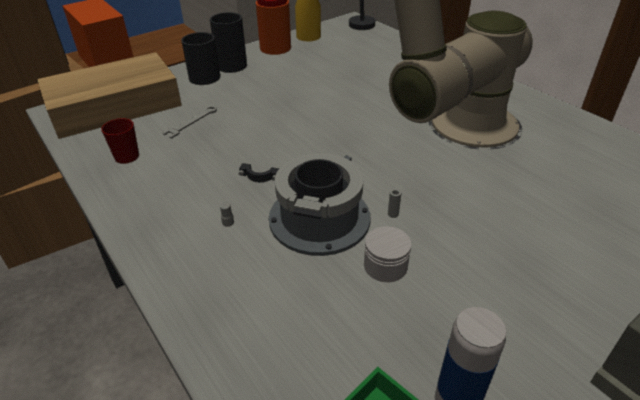

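View pics/top0.png

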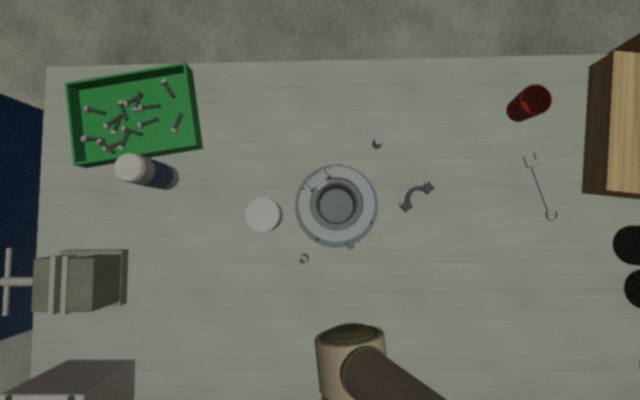

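The scene view shows the stand at about (320,200), with a bright patch at (308,205). The top view has the ring centre near (337,205), the lug near (350,244) and a notch-like patch near (318,184). Next I'll measure the ring and lug and enlarge both crops.

```bash
cat > h.py <<'E'
import numpy as np,cv2
def load(n): 
    c=dict(np.load(n+".npz")); return c
def cam(c):
    f=200/np.tan(np.radians(float(c["vertical_fov"]))/2); R=cv2.Rodrigues(c["rvec"])[0]; return f,R,c["tvec"].ravel()
def pts(c):
    f,R,t=cam(c); v,u=np.mgrid[:400,:640]; d=c["depth"]
    p=np.stack([(u-c["cx"])/f*d,(v-c["cy"])/f*d,d],-1)
    return (p-t)@R
def ray(c,u,v,z):
    f,R,t=cam(c); o=-R.T@t; d=R.T@np.array([(u-c["cx"])/f,(v-c["cy"])/f,1]); return o+d*(z-o[2])/d[2]
E
python3 - <<'E'
from h import *
from scipy.optimize import least_squares
c=load("top0");P=pts(c)
roi=np.zeros((400,640),bool);roi[150:260,285:390]=1
for n,box in(("top0",(150,260,285,390)),("scene0",(145,255,260,380))):
    c=load(n);P=pts(c);a,b,l,r=box
    Q=P[a:b,l:r].reshape(-1,3); ok=c["depth"][a:b,l:r].ravel()>0
    h,e=np.histogram(Q[ok,2],np.arange(-10,150,5)); print(n,dict(zip(e[:-1].astype(int).tolist(),h.tolist())))
    R=Q[ok&(abs(Q[:,2]-110)<4)]
    # outer ring hull fit
    H=cv2.convexHull(R[:,:2].astype(np.float32)).reshape(-1,2)
    for rr in (88,):
        s=least_squares(lambda p:np.hypot(*(H-p).T)-rr,H.mean(0),loss="soft_l1",f_scale=2);print("centre",s.x,np.sqrt(np.mean(s.fun**2)))
    cc=s.x
    D=Q[ok]-np.r_[cc,0];rad=np.hypot(D[:,0],D[:,1]);az=np.degrees(np.arctan2(D[:,1],D[:,0]))
    m=(rad>93)&(rad<110)&(D[:,2]>85)&(D[:,2]<112);print("lug az",np.sort(az[m]).round())
    m=(rad>66)&(rad<84)
    for k in range(-180,180,15):
        q=m&(az>=k)&(az<k+15); print(k,q.sum(),np.median(D[q,2]).round(1) if q.any() else None,end="; ")
    print()
    im=cv2.resize(c["color"][a:b,l:r,::-1],None,fx=5,fy=5,interpolation=cv2.INTER_CUBIC);cv2.imwrite(f"pics/{n}_crop.png",cv2.convertScaleAbs(im,alpha=1.4))
E
```

```text
top0 {-10: 6, -5: 2822, 0: 3204, 5: 119, 10: 1145, 15: 1210, 20: 25, 25: 16, 30: 12, 35: 18, 40: 6, 45: 13, 50: 15, 55: 15, 60: 30, 65: 9, 70: 11, 75: 13, 80: 25, 85: 53, 90: 26, 95: 88, 100: 236, 105: 1016, 110: 1073, 115: 25, 120: 220, 125: 52, 130: 0, 135: 0, 140: 0}
centre [558.83159757  52.30657432] 0.989335420831441
lug az [-166. -166. -166. -166. -166. -165. -165. -165. -165. -165. -164. -164.
 -164. -164. -164. -164. -163. -163. -163. -163. -163. -163. -162. -162.
 -162. -162. -162. -161. -161. -161. -161. -161. -161. -160. -160. -160.
 -160. -160. -160. -159. -159. -159. -159. -159. -159. -158. -158. -158.
 -158. -157.]
-180 65 110.5; -165 68 110.0; -150 69 109.8; -135 65 109.8; -120 64 110.0; -105 68 110.1; -90 67 109.9; -75 71 110.1; -60 74 110.0; -45 78 109.9; -30 76 110.1; -15 73 110.0; 0 78 109.8; 15 74 103.7; 30 64 103.9; 45 76 103.7; 60 70 109.6; 75 69 110.6; 90 67 110.2; 105 65 110.1; 120 65 110.1; 135 66 110.0; 150 66 110.2; 165 70 109.8; 
scene0 {-10: 0, -5: 654, 0: 3600, 5: 235, 10: 1538, 15: 342, 20: 224, 25: 145, 30: 127, 35: 152, 40: 148, 45: 153, 50: 164, 55: 191, 60: 334, 65: 396, 70: 184, 75: 120, 80: 147, 85: 340, 90: 289, 95: 285, 100: 455, 105: 696, 110: 1647, 115: 184, 120: 269, 125: 119, 130: 0, 135: 0, 140: 0}
centre [558.67874084  48.93854025] 1.1954404458752659
lug az [-167. -166. -166. -165. -165. -165. -165. -164. -164. -163. -163. -163.
 -161. -161. -161. -160. -160. -159. -158.]
-180 88 110.3; -165 46 111.1; -150 42 111.5; -135 47 111.3; -120 45 111.5; -105 47 111.3; -90 77 110.5; -75 67 110.6; -60 53 111.4; -45 60 111.1; -30 91 110.1; -15 161 58.7; 0 234 58.4; 15 325 61.1; 30 370 60.8; 45 359 57.9; 60 354 56.1; 75 287 54.3; 90 236 55.4; 105 171 58.3; 120 99 110.2; 135 64 111.0; 150 52 110.9; 165 59 111.1;
```

View pics/top0_crop.png

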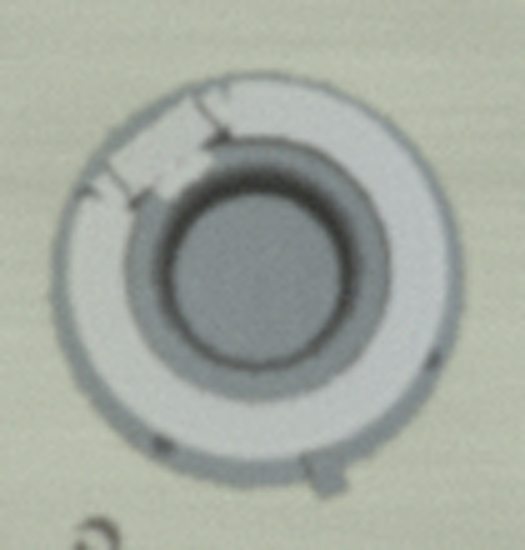

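View pics/scene0_crop.png

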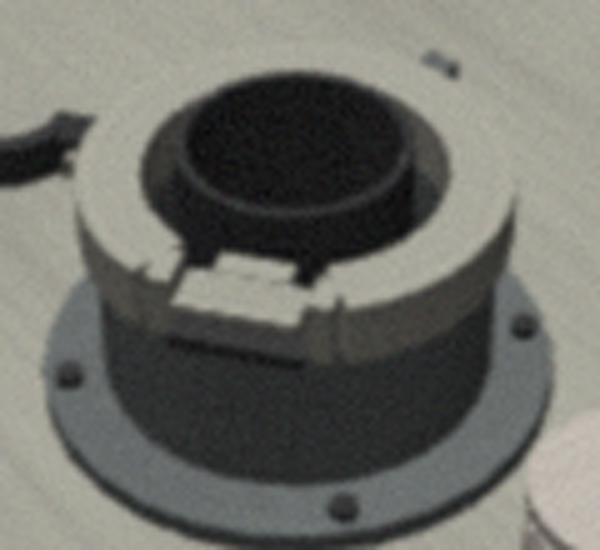

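```bash
cat >> h.py <<'E'
C=np.array([558.8,51.0])
def off(az,r,z,s,az_tool=None):
    from scipy.spatial.transform import Rotation as Ro
    q=s["ee_rot"];R=Ro.from_quat([q[1],q[2],q[3],q[0]]).as_matrix()
    a=np.radians(az);t=np.array([*(C+r*np.array([np.cos(a),np.sin(a)])),z])
    return (R.T@(t-s["eef_pos"])/10).round(2)
E
python3 - <<'E'
from h import *
from rig import sense
for n in("top0","scene0"):
    c=load(n);P=pts(c);D=P-np.r_[C,0];D[c["depth"]<=0]=999
    rad=np.hypot(D[...,0],D[...,1]);az=np.degrees(np.arctan2(D[...,1],D[...,0]))
    m=(rad>58)&(rad<90)&(abs(D[...,2]-104)<2.5)&(az>5)&(az<75)
    m=cv2.morphologyEx(m.astype(np.uint8),cv2.MORPH_OPEN,np.ones((3,3)))>0
    if m.any(): p=P[m].mean(0);d=p[:2]-C;print(n,m.sum(),p.round(1),np.degrees(np.arctan2(d[1],d[0])),np.hypot(*d),np.median(az[m]))
    m=(rad<55)&(D[...,2]>118)&(D[...,2]<130);print("liner",P[m].mean(0),m.sum())
    h=cv2.convexHull(P[m][:,:2].astype(np.float32));print(cv2.minEnclosingCircle(h))
# pixel picks of catch corners in top crop
c=load("top0")
q=[ray(c,285+(u+.5)/5-.5,150+(v+.5)/5-.5,104)[:2] for u,v in((190,98),(220,137),(133,200),(108,165))]
d=np.mean(q,0)-C;print(np.array(q).round(1),np.degrees(np.arctan2(d[1],d[0])),np.hypot(*d))
c=load("scene0")
q=[ray(c,260+(u+.5)/5-.5,145+(v+.5)/5-.5,104)[:2] for u,v in((170,303),(300,325),(315,288),(188,266))]
d=np.mean(q,0)-C;print(np.array(q).round(1),np.degrees(np.arctan2(d[1],d[0])),np.hypot(*d))
s=sense();print(off(198.5,75,260,s),s["eef_pos"])
E
```

```text
top0 149 [614.8  95.4 104. ] 38.420267149892645 71.4787766019643 36.977958853667865
liner [559.51963271  51.71896528 123.66339496] 281
((559.2932739257812, 52.1412239074707), 47.898292541503906)
scene0 152 [618.8  93.1 104.9] 35.07511299986504 73.28710252303874 35.50271254667341
liner [560.75148219  51.49319146 123.13722043] 462
((558.3271484375, 49.647430419921875), 50.32672882080078)
[[639.6  82.4]
 [620.9  68.4]
 [591.6 109.6]
 [608.3 121.3]] 38.26746265810192 71.74468152696224
[[640.2  79.4]
 [608.7 119.4]
 [591.5 105.9]
 [622.4  65.7]] 36.16869832093817 70.47106916876365
[ 47.08 -39.5    4.4 ] [ 167.51054156 -497.4157529   303.39766109]
```

step_arm(plan=[{"offset": [1.5,-1.3,0],"rot": [0,0,-2],"gripper": 0},{"offset": [4.5,-3.8,0],"rot": [0,0,-4],"gripper": 0},{"offset": [8,-6.7,0],"rot": [0,0,-6],"gripper": 0},{"offset": [11.5,-9.6,0],"rot": [0,0,-8],"gripper": 0},{"offset": [15,-12.6,0],"rot": [0,0,-10],"gripper": 0},{"offset": [18.5,-15.5,0],"rot": [0,0,-12],"gripper": 0},{"offset": [22,-18.5,0],"rot": [0,0,-14],"gripper": 0},{"offset": [25.5,-21.4,0],"rot": [0,0,-16],"gripper": 0},{"offset": [29,-24.3,0],"rot": [0,0,-18.4],"gripper": 0},{"offset": [32.5,-27.3,0],"rot": [0,0,-18.4],"gripper": 0},{"offset": [36,-30.2,0.5],"rot": [0,0,-18.4],"gripper": 0},{"offset": [39.5,-33.1,1],"rot": [0,0,-18.4],"gripper": 0}], squeeze=20)

```text
time_s: 1.3
eef_pos: [436.8, -55.9, 293.8]
ee_rot: [0.0, 0.948, 0.317, 0.0]
force: [0.3, -1.3, 0.4]
grip_width: -0.004
grip_force: 0.0
```

```bash
python3 - <<'E'
from h import *
from rig import sense
s=sense();print(off(198.5,75,215,s),off(198.5,75,195,s),s["eef_pos"],s["ee_rot"],s["force"],s["grip_width"])
E
```

```text
[ 9.06 -3.58  7.88] [ 9.06 -3.58  9.88] [436.83670141 -55.91446588 293.75311097] [7.97498628e-05 9.48285229e-01 3.17419460e-01 7.53957620e-05] [ 0.32736234 -1.27365752  0.40168325] -0.004051849979339059
```

step_arm(plan=[{"offset": [3,-1.2,1],"rot": [0,0,0],"gripper": 0},{"offset": [6,-2.4,3],"rot": [0,0,0],"gripper": 0},{"offset": [8.2,-3.2,5],"rot": [0,0,0],"gripper": 0},{"offset": [9.06,-3.58,7],"rot": [0,0,0],"gripper": 0},{"offset": [9.06,-3.58,8.5],"rot": [0,0,0],"gripper": 0},{"offset": [9.06,-3.58,9.5],"rot": [0,0,0],"gripper": 0},{"offset": [9.06,-3.58,9.9],"rot": [0,0,0],"gripper": 0},{"offset": [9.06,-3.58,9.9],"rot": [0,0,0],"gripper": 0},{"offset": [9.06,-3.58,9.9],"rot": [0,0,0],"gripper": 0}])

```text
time_s: 2.2
eef_pos: [487.3, 25.0, 195.6]
ee_rot: [0.0, 0.948, 0.317, 0.0]
force: [-0.4, -0.3, 0.5]
grip_width: 0.002
grip_force: 0.0
```

```bash
python3 - <<'E'
from h import *
from rig import *
s=sense();print(off(198.5,75,183,s),s["eef_pos"],s["force"],s["wrist_torque"])
c=capture("top");a=c["color"][130:270,270:410,::-1];d=capture("scene")["color"][120:260,250:390,::-1]
cv2.imwrite("pics/two.png",cv2.convertScaleAbs(cv2.resize(np.hstack([a,d]),None,fx=2.8,fy=2.8,interpolation=2),alpha=1.4))
E
```

```text
[ 0.16 -0.15  1.26] [487.27821084  25.04805956 195.55099153] [-0.37768682 -0.31955823  0.46072261] [ 0.00271832 -0.0139293  -0.06616749]
```

View pics/two.png

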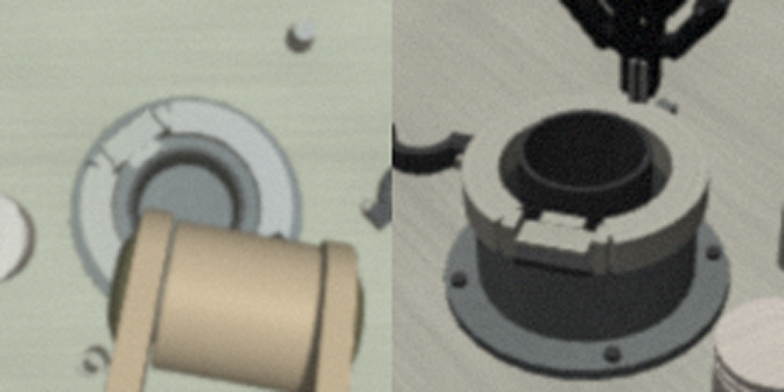

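The fingers are shut and hang over the ring at the lug, with the tips at about (640,95) in the right half. The catch is still clear. Next I'll descend gently.

step_arm(plan=[{"offset": [0.16,-0.15,0.3],"rot": [0,0,0],"gripper": 0},{"offset": [0.16,-0.15,0.6],"rot": [0,0,0],"gripper": 0},{"offset": [0.16,-0.15,0.9],"rot": [0,0,0],"gripper": 0},{"offset": [0.16,-0.15,1.05],"rot": [0,0,0],"gripper": 0},{"offset": [0.16,-0.15,1.15],"rot": [0,0,0],"gripper": 0},{"offset": [0.16,-0.15,1.2],"rot": [0,0,0],"gripper": 0},{"offset": [0.16,-0.15,1.2],"rot": [0,0,0],"gripper": 0}])

```text
time_s: 3.0
eef_pos: [487.4, 27.5, 182.9]
ee_rot: [-0.0, 0.948, 0.317, -0.0]
force: [-0.5, 0.3, 0.1]
grip_width: -0.007
grip_force: 0.0
```

step_arm(plan=[{"offset": [0,0,0.04],"rot": [0,0,0],"gripper": 0},{"offset": [0,0,0.08],"rot": [0,0,0],"gripper": 0},{"offset": [0,0,0.08],"rot": [0,0,0],"gripper": 0}])

```text
time_s: 3.3
eef_pos: [487.5, 27.5, 182.6]
ee_rot: [0.0, 0.948, 0.317, 0.0]
force: [-2.2, 0.0, 4.9]
grip_width: 0.004
grip_force: 2.4
```

```bash
python3 - <<'E'
import numpy as np
P=lambda f:np.array([7.5*np.cos(np.radians(f)),-7.5*np.sin(np.radians(f))])
f=161.5
for n in(8,12,12,12,12,12,12):
    print(f,[ (P(f-2*(k+1))-P(f)).round(2).tolist() for k in range(n)]); f-=2*n
E
```

```text
161.5 [[0.09, -0.25], [0.18, -0.49], [0.29, -0.73], [0.4, -0.97], [0.52, -1.2], [0.65, -1.43], [0.79, -1.65], [0.93, -1.87]]
145.5 [[0.15, -0.21], [0.31, -0.42], [0.48, -0.62], [0.65, -0.82], [0.83, -1.01], [1.02, -1.19], [1.21, -1.37], [1.41, -1.54], [1.62, -1.7], [1.83, -1.86], [2.04, -2.01], [2.26, -2.15]]
121.5 [[0.23, -0.13], [0.46, -0.26], [0.69, -0.37], [0.93, -0.48], [1.17, -0.58], [1.42, -0.68], [1.66, -0.76], [1.91, -0.83], [2.17, -0.9], [2.42, -0.95], [2.68, -1.0], [2.94, -1.04]]
97.5 [[0.26, -0.03], [0.52, -0.05], [0.78, -0.06], [1.04, -0.06], [1.31, -0.06], [1.57, -0.04], [1.83, -0.02], [2.09, 0.02], [2.35, 0.06], [2.6, 0.11], [2.86, 0.17], [3.11, 0.24]]
73.5 [[0.25, 0.08], [0.5, 0.17], [0.74, 0.26], [0.98, 0.37], [1.22, 0.48], [1.45, 0.6], [1.68, 0.73], [1.9, 0.87], [2.12, 1.01], [2.33, 1.16], [2.54, 1.32], [2.74, 1.49]]
49.5 [[0.2, 0.17], [0.39, 0.35], [0.57, 0.54], [0.75, 0.73], [0.92, 0.93], [1.08, 1.14], [1.24, 1.35], [1.38, 1.56], [1.52, 1.78], [1.66, 2.01], [1.78, 2.24], [1.9, 2.47]]
25.5 [[0.11, 0.24], [0.21, 0.48], [0.3, 0.73], [0.38, 0.97], [0.46, 1.22], [0.52, 1.48], [0.58, 1.73], [0.63, 1.99], [0.67, 2.25], [0.7, 2.51], [0.72, 2.77], [0.73, 3.03]]
```

step_arm(plan=[{"offset": [0.09,-0.25,0.01],"rot": [0,0,0],"gripper": 0},{"offset": [0.18,-0.49,0.02],"rot": [0,0,0],"gripper": 0},{"offset": [0.29,-0.73,0.02],"rot": [0,0,0],"gripper": 0},{"offset": [0.4,-0.97,0.02],"rot": [0,0,0],"gripper": 0},{"offset": [0.52,-1.2,0.02],"rot": [0,0,0],"gripper": 0},{"offset": [0.65,-1.43,0.02],"rot": [0,0,0],"gripper": 0},{"offset": [0.79,-1.65,0.02],"rot": [0,0,0],"gripper": 0},{"offset": [0.93,-1.87,0.02],"rot": [0,0,0],"gripper": 0}])

```text
time_s: 4.1
eef_pos: [484.1, 47.8, 182.5]
ee_rot: [0.001, 0.948, 0.317, 0.001]
force: [0.4, -3.1, 6.2]
grip_width: -0.0
grip_force: 2.9
```

step_arm(plan=[{"offset": [0.15,-0.21,0],"rot": [0,0,0],"gripper": 0},{"offset": [0.31,-0.42,0],"rot": [0,0,0],"gripper": 0},{"offset": [0.48,-0.62,0],"rot": [0,0,0],"gripper": 0},{"offset": [0.65,-0.82,0],"rot": [0,0,0],"gripper": 0},{"offset": [0.83,-1.01,0],"rot": [0,0,0],"gripper": 0},{"offset": [1.02,-1.19,0],"rot": [0,0,0],"gripper": 0},{"offset": [1.21,-1.37,0],"rot": [0,0,0],"gripper": 0},{"offset": [1.41,-1.54,0],"rot": [0,0,0],"gripper": 0},{"offset": [1.62,-1.7,0],"rot": [0,0,0],"gripper": 0},{"offset": [1.83,-1.86,0],"rot": [0,0,0],"gripper": 0},{"offset": [2.04,-2.01,0],"rot": [0,0,0],"gripper": 0},{"offset": [2.26,-2.15,0],"rot": [0,0,0],"gripper": 0}])

```text
time_s: 5.3
eef_pos: [488.9, 78.5, 182.5]
ee_rot: [0.001, 0.948, 0.318, 0.0]
force: [-2.7, -4.4, 7.5]
grip_width: 0.004
grip_force: 3.7
```

step_arm(plan=[{"offset": [0.23,-0.13,0],"rot": [0,0,0],"gripper": 0},{"offset": [0.46,-0.26,0],"rot": [0,0,0],"gripper": 0},{"offset": [0.69,-0.37,0],"rot": [0,0,0],"gripper": 0},{"offset": [0.93,-0.48,0],"rot": [0,0,0],"gripper": 0},{"offset": [1.17,-0.58,0],"rot": [0,0,0],"gripper": 0},{"offset": [1.42,-0.68,0],"rot": [0,0,0],"gripper": 0},{"offset": [1.66,-0.76,0],"rot": [0,0,0],"gripper": 0},{"offset": [1.91,-0.83,0],"rot": [0,0,0],"gripper": 0},{"offset": [2.17,-0.9,0],"rot": [0,0,0],"gripper": 0},{"offset": [2.42,-0.95,0],"rot": [0,0,0],"gripper": 0},{"offset": [2.68,-1.0,0],"rot": [0,0,0],"gripper": 0},{"offset": [2.94,-1.04,0],"rot": [0,0,0],"gripper": 0}])

```text
time_s: 6.5
eef_pos: [505.7, 104.6, 182.4]
ee_rot: [0.0, 0.948, 0.318, -0.0]
force: [-3.8, -4.5, 8.4]
grip_width: -0.004
grip_force: 4.5
```

step_arm(plan=[{"offset": [0.26,-0.03,-0.01],"rot": [0,0,0],"gripper": 0},{"offset": [0.52,-0.05,-0.01],"rot": [0,0,0],"gripper": 0},{"offset": [0.78,-0.06,-0.01],"rot": [0,0,0],"gripper": 0},{"offset": [1.04,-0.06,-0.01],"rot": [0,0,0],"gripper": 0},{"offset": [1.31,-0.06,-0.01],"rot": [0,0,0],"gripper": 0},{"offset": [1.57,-0.04,-0.01],"rot": [0,0,0],"gripper": 0},{"offset": [1.83,-0.02,-0.01],"rot": [0,0,0],"gripper": 0},{"offset": [2.09,0.02,-0.01],"rot": [0,0,0],"gripper": 0},{"offset": [2.35,0.06,-0.01],"rot": [0,0,0],"gripper": 0},{"offset": [2.6,0.11,-0.01],"rot": [0,0,0],"gripper": 0},{"offset": [2.86,0.17,-0.01],"rot": [0,0,0],"gripper": 0},{"offset": [3.11,0.24,-0.01],"rot": [0,0,0],"gripper": 0}])

```text
time_s: 7.7
eef_pos: [531.7, 121.7, 182.5]
ee_rot: [-0.0, 0.948, 0.318, -0.001]
force: [-5.4, -2.4, 9.1]
grip_width: 0.005
grip_force: 4.5
```

step_arm(plan=[{"offset": [0.25,0.08,-0.01],"rot": [0,0,0],"gripper": 0},{"offset": [0.5,0.17,-0.02],"rot": [0,0,0],"gripper": 0},{"offset": [0.74,0.26,-0.02],"rot": [0,0,0],"gripper": 0},{"offset": [0.98,0.37,-0.02],"rot": [0,0,0],"gripper": 0},{"offset": [1.22,0.48,-0.02],"rot": [0,0,0],"gripper": 0},{"offset": [1.45,0.6,-0.02],"rot": [0,0,0],"gripper": 0},{"offset": [1.68,0.73,-0.02],"rot": [0,0,0],"gripper": 0},{"offset": [1.9,0.87,-0.02],"rot": [0,0,0],"gripper": 0},{"offset": [2.12,1.01,-0.02],"rot": [0,0,0],"gripper": 0},{"offset": [2.33,1.16,-0.02],"rot": [0,0,0],"gripper": 0},{"offset": [2.54,1.32,-0.02],"rot": [0,0,0],"gripper": 0},{"offset": [2.74,1.49,-0.02],"rot": [0,0,0],"gripper": 0}])

```text
time_s: 8.9
eef_pos: [562.5, 126.7, 182.5]
ee_rot: [-0.001, 0.948, 0.317, -0.001]
force: [-5.4, 0.6, 7.7]
grip_width: -0.003
grip_force: 3.9
```

step_arm(plan=[{"offset": [0.2,0.17,0],"rot": [0,0,0],"gripper": 0},{"offset": [0.39,0.35,0],"rot": [0,0,0],"gripper": 0},{"offset": [0.57,0.54,0],"rot": [0,0,0],"gripper": 0},{"offset": [0.75,0.73,0],"rot": [0,0,0],"gripper": 0},{"offset": [0.92,0.93,0],"rot": [0,0,0],"gripper": 0},{"offset": [1.08,1.14,0],"rot": [0,0,0],"gripper": 0},{"offset": [1.24,1.35,0],"rot": [0,0,0],"gripper": 0},{"offset": [1.38,1.56,0],"rot": [0,0,0],"gripper": 0},{"offset": [1.52,1.78,0],"rot": [0,0,0],"gripper": 0},{"offset": [1.66,2.01,0],"rot": [0,0,0],"gripper": 0},{"offset": [1.78,2.24,0],"rot": [0,0,0],"gripper": 0},{"offset": [1.9,2.47,0],"rot": [0,0,0],"gripper": 0}])

```text
time_s: 10.1
eef_pos: [592.7, 118.6, 182.5]
ee_rot: [-0.001, 0.948, 0.318, -0.0]
force: [-4.5, 2.4, 6.1]
grip_width: -0.004
grip_force: 3.0
```

step_arm(plan=[{"offset": [0.11,0.24,0],"rot": [0,0,0],"gripper": 0},{"offset": [0.21,0.48,0],"rot": [0,0,0],"gripper": 0},{"offset": [0.3,0.73,0],"rot": [0,0,0],"gripper": 0},{"offset": [0.38,0.97,0],"rot": [0,0,0],"gripper": 0},{"offset": [0.46,1.22,0],"rot": [0,0,0],"gripper": 0},{"offset": [0.52,1.48,0],"rot": [0,0,0],"gripper": 0},{"offset": [0.58,1.73,0],"rot": [0,0,0],"gripper": 0}])

```text
time_s: 10.8
eef_pos: [608.3, 107.3, 182.0]
ee_rot: [-0.0, 0.948, 0.317, -0.0]
force: [-0.2, -0.5, 1.1]
grip_width: 0.001
grip_force: 0.0
```

Contact force has gone: the tips are over the notch. I'll move on to its middle, sinking slightly.

step_arm(plan=[{"offset": [0.05,0.25,0],"rot": [0,0,0],"gripper": 0},{"offset": [0.09,0.51,0],"rot": [0,0,0],"gripper": 0},{"offset": [0.12,0.77,0],"rot": [0,0,0],"gripper": 0},{"offset": [0.14,1.03,0.05],"rot": [0,0,0],"gripper": 0},{"offset": [0.15,1.3,0.15],"rot": [0,0,0],"gripper": 0},{"offset": [0.15,1.5,0.3],"rot": [0,0,0],"gripper": 0},{"offset": [0.15,1.5,0.3],"rot": [0,0,0],"gripper": 0}])

```text
time_s: 11.5
eef_pos: [618.4, 96.2, 178.9]
ee_rot: [-0.0, 0.948, 0.317, -0.0]
force: [-0.2, -0.0, 0.0]
grip_width: 0.005
grip_force: 0.0
```

```bash
python3 - <<'E'
from rig import *
import cv2
s=sense();print(s["eef_pos"],s["force"])
d=capture("scene")["color"][140:240,260:380,::-1]
cv2.imwrite("pics/n1.png",cv2.convertScaleAbs(cv2.resize(d,None,fx=5,fy=5,interpolation=2),alpha=1.4))
E
```

```text
[618.38802043  96.24819005 178.86988204] [-0.16031018 -0.02978093  0.04661815]
```

View pics/n1.png

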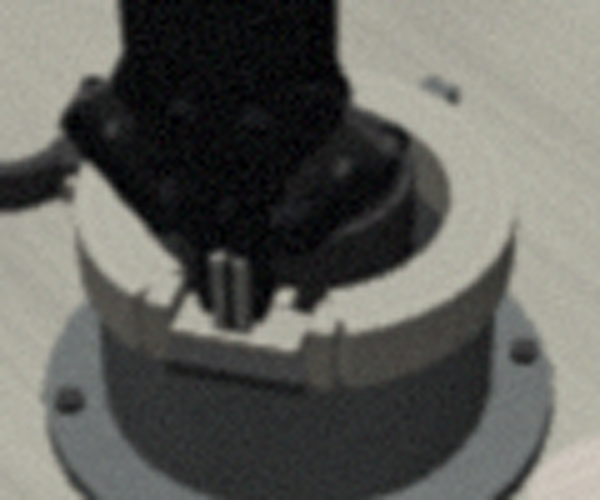

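The tips sit over the pad in the notch at about (235,320), clear of its ends. Next I'll press down.

step_arm(plan=[{"offset": [0,0,0.15],"rot": [0,0,0],"gripper": 0},{"offset": [0,0,0.3],"rot": [0,0,0],"gripper": 0},{"offset": [0,0,0.45],"rot": [0,0,0],"gripper": 0},{"offset": [0,0,0.6],"rot": [0,0,0],"gripper": 0},{"offset": [0,0,0.75],"rot": [0,0,0],"gripper": 0},{"offset": [0,0,0.9],"rot": [0,0,0],"gripper": 0},{"offset": [0,0,1.0],"rot": [0,0,0],"gripper": 0},{"offset": [0,0,1.1],"rot": [0,0,0],"gripper": 0},{"offset": [0,0,1.15],"rot": [0,0,0],"gripper": 0},{"offset": [0,0,1.15],"rot": [0,0,0],"gripper": 0}])

```text
time_s: 12.55
eef_pos: [618.4, 96.6, 167.8]
ee_rot: [-0.0, 0.948, 0.317, 0.0]
force: [-2.1, 1.2, 5.6]
grip_width: -0.002
grip_force: 2.6
```

step_arm(plan=[{"offset": [0,0,0.06],"rot": [0,0,0],"gripper": 0},{"offset": [0,0,0.12],"rot": [0,0,0],"gripper": 0},{"offset": [0,0,0.16],"rot": [0,0,0],"gripper": 0},{"offset": [0,0,0.16],"rot": [0,0,0],"gripper": 0},{"offset": [0,0,0.16],"rot": [0,0,0],"gripper": 0}])

```text
time_s: 13.05
eef_pos: [618.4, 96.6, 166.6]
ee_rot: [0.0, 0.948, 0.317, 0.0]
force: [-2.3, 1.2, 7.6]
grip_width: 0.005
grip_force: 3.6
```

step_arm(plan=[{"offset": [0,0,0.03],"rot": [0,0,0],"gripper": 0},{"offset": [0,0,0.06],"rot": [0,0,0],"gripper": 0},{"offset": [0,0,0.06],"rot": [0,0,0],"gripper": 0},{"offset": [0,0,0.06],"rot": [0,0,0],"gripper": 0}])

```text
time_s: 13.45
eef_pos: [618.5, 96.6, 166.5]
ee_rot: [0.0, 0.948, 0.317, 0.0]
force: [-3.6, 2.7, 10.7]
grip_width: 0.002
grip_force: 5.2
```

```bash
python3 - <<'E'
from rig import *
import cv2
s=sense();print(s["eef_pos"],s["force"])
d=capture("scene")["color"][130:290,210:430,::-1]
cv2.imwrite("pics/n2.png",cv2.convertScaleAbs(cv2.resize(d,None,fx=3.6,fy=3.6,interpolation=2),alpha=1.4))
E
```

```text
[618.46717068  96.60758074 166.46308413] [-3.56319173  2.65285046 10.68715742]
```

View pics/n2.png

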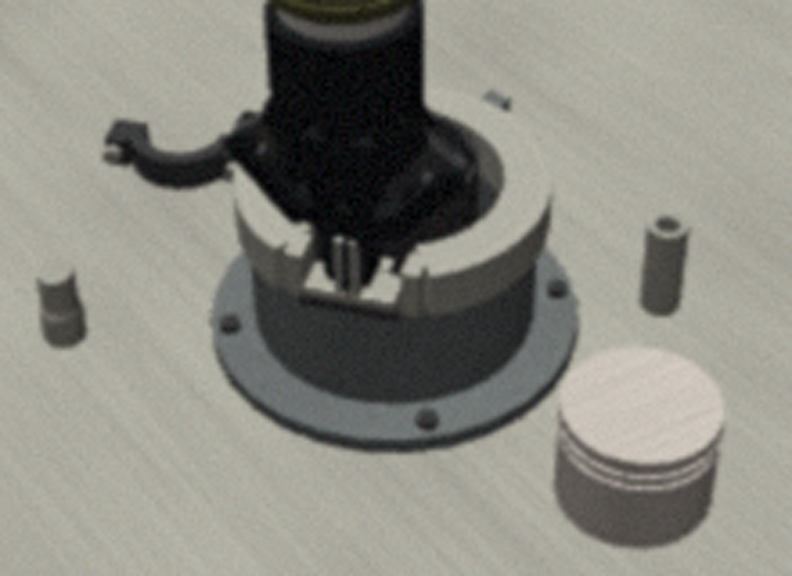

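The pad is pressed down in the notch around (350,285), and the other parts haven't moved. The last 0.6 mm commanded moved the tips only about 0.1 mm while the force rose 3 N, so the catch is on its stop.

```bash
python3 -c "
from rig import *
print(finish_job())"
```

```text
the job is handed in; nothing more can be done
None
```

I felt round the ring from the pointer lug to the notch, about 160 degrees along it, then pressed the catch to its stop and handed in at about 13.5 s while holding it down with about 11 N; the camera view showed the other parts unmoved, but I did not re-measure the liner after pressing.

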